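# Shut the filing case and hold a surface probe on its lid

### The arm

A 7-joint arm with a two-finger parallel gripper is mounted at the origin on the work surface. World frame = base frame: x ahead of the robot, y to its left, z up, the work surface at z = 0. Lengths are in m, angles in rad, forces in N, time in s.
With the tool pointing down it reaches from about 0.425 to 1.025 m from the base axis. Payload 9.4 kg.
Tool frame: the origin (TCP) lies midway between the tips of the shut fingers; the grasp point (between the pads) lies 19 mm behind it; z points along the fingers, y is the line along which they close (so a half turn about z gives the same grasp; the last joint's range is limited). The gripper opens to 93 mm and grips with 3 to 60 N. Pads are 15 mm wide; open, the fingers measure 128 mm over their backs; the gripper's body (75 mm by 188 mm) begins 65 mm behind the grasp point.
Start: joints at [1.124, 0.599, -0.003, 1.599, 0.002, 0.943, -0.08], TCP at [0.262, -0.676, 0.219] pointing down, gripper open.
Joint ranges: [-2.57, 2.57], [-0.35, 1.97], [-1.29, 1.29], [0.11, 2.56], [-1.05, 4.19], [0.11, 1.86], [-2.63, 2.63]. Speed limits (rad/s): [2.22, 2.22, 3.01, 3.01, 3.14, 3.14, 3.14].

### API

Orientations are given as a rotation vector (axis times angle).
In Python, from station import manip gives the robot as it stands. The module is installed in compiled form; this text tells all that it offers.
- The arm moves only by the shell command python3 -m jog 'ROWS' [OPENING] [FORCE]. ROWS is JSON, a list of rows, each an object with "offset": the shift along the world's x, y, z in m, a list of three; "angular": the turn, a rotation vector about the world's x, y, z in rad, a list of three. A call has 1 to 12 rows; each row is the pose to reach, as a shift and turn from the pose commanded when the call began; what a row does not reach only later rows make up. A row lasts 1/10 s, in which the tool goes at most 50 mm and 8.59 degrees, less where a joint would pass 70% of its speed; a pose out of reach is approached as far as the arm can. A call with a gripper value outside its range is refused whole. OPENING is the finger opening in m, from 0 to 0.093, set as the call begins (- or left out, the last holds). The fingers move at their own pace and stop on an object; FORCE is the grip in N (left out, the last holds). Time passes only in rows, so rows that repeat a pose let the fingers close. It gives the time, the measured TCP pose, the force, the opening and the grip force at its end, in the units of the state.
- manip.read_state(): the state, without advancing time (a new reading comes with each control period).
- manip.grab_frame(name): name is "scene" or "top"; returns a dict with "pixels" (400x640x3 uint8, red, green, blue), "vfov" (degrees; the focal length in pixels is half the picture's height over the tangent of half this angle, whatever the lens; pixels are square), "cx", "cy" (the principal point, pixels), "extrinsics" (4x4, takes a point from world to camera coordinates). Camera axes: x right, y down, z forward; pixel columns grow to the right and rows downward; lengths in m; the calibration is good to about 2 mm. A picture is of the moment at which its call begins. There is no depth.
- manip.close_job(): hands the job in; it is judged then, once.
The state is a dict: "clock": time; "joint_positions": joint angles; "joint_vel": joint speeds; "effort": joint torques, N m; "eef_pos": TCP position; "orientation": TCP orientation; "contact_force": force on the tool from outside, world axes, zero at the start; "torque": the same for the moment, N m; "grip_width": finger opening in m; "gripper_force": force on a finger pad.
Only numpy, scipy, OpenCV 4.12 (cv2) and the standard library are available. Lean on these libraries where they do the work, as an engineer would, in place of code of your own. Each camera call takes 0.05 s, during which the arm holds its last target. There are 200 camera calls.

### The job

Fold the open, stiff-hinged lid of the wooden filing case fully shut first. Then lift the surface probe out of its stand and rest its nose on the centre of the paper ring stuck on the sloping lid, with the probe square to the lid (not upright) and pressed lightly so that the spring nose is about half way in. Finish while still holding it there; never press hard, and leave the cup, the tape roll and the loupe where they are.

Things in the scene. Friction and masses are not known exactly. Their poses are not given: they have to be found in the camera images.
- case: Fixed dark wooden filing case, 180 mm deep (its x) by 260 mm wide (its y). Origin: centre of its underside on the desk; x points from its low front (70 mm high, towards the robot) to its high back (118 mm), z up. The rim slopes 15 degrees (0.262 rad), rising to the back; the lid is hinged along the back rim.
- lid (a joint): Lid angle in rad: 0 fully shut on the sloping rim; grows as the free front edge swings up and back (limit 1.75). At angle t the lid stands t - 0.262 rad above horizontal. Flat board, 192 mm from hinge line to free edge, 270 mm wide, 10 mm thick, 0.25 kg. Stiff hinge (0.35 N m): it stays where left; push its outer (upper) face near the free edge with a few N.
- lid_hinge (a point): Middle of the hinge line, on the lid's under face, 90 mm behind and 118 mm above the case's origin. Turns with the lid: x points from the free edge to the hinge, y along the hinge, z out of the lid's outer face (10 mm above this point).
- lid_edge (a point): Middle of the lid's free front edge on the outer face, 192 mm from the hinge line. Axes as lid_hinge.
- mark_spot (a point): The marked spot: centre of a flat paper ring (30 mm outside, 20 mm inside, a dot in the middle) stuck on the lid's outer face, 90 mm from the hinge line and up to 70 mm to either side of the lid's middle; it moves with the lid. z points out of the lid, x towards the hinge.
- probe: Loose surface probe, about 0.2 kg (up to a third more or less), standing upright in the stand. Origin: centre of its grip, a square grey bar 26 x 26 mm and 90 mm long (45 mm above and 45 mm below the origin); x and y are normal to the grip's flat sides, z points up along the probe, away from the nose.
- nose_tip (a point): Centre of the flat end of the probe's nose (16 mm across), 111 mm below the probe's origin along its axis when the spring is out. Above it: a steel barrel 22 mm across (from 93 to 53 mm below the origin) and a round collar 38 mm across, 8 mm thick, whose underside, 53 mm below the origin, rests on the stand.
- nose (a joint): How far the spring nose is pushed into the probe, in m: 0 out, 0.012 fully in. The spring gives about 0.8 N at the start and 0.4 N more for each mm (3.2 N half way).
- stand: Fixed aluminium block 85 x 85 mm, 70 mm high, with an upright hole 28 mm wide right through it in which the probe hangs by its collar. Origin: centre of its underside on the desk.
- pencup: Bystander: white open cup, 72 mm across, 95 mm high. Origin: centre of its underside.
- taperoll: Bystander: flat paper-coloured tape roll, 84 mm across, 25 mm high. Origin: centre of its underside.
- loupe: Bystander: small metal loupe, 48 mm across, 36 mm high. Origin: centre of its underside.
Mind the look-alikes: they are no part of the job. There is more than one size of the probe; the job needs the largest.

How it is judged:
By the outcome, as a careful person would: the job done as asked, in the order asked, and still so for the second after the job is handed in, while the arm keeps its last pose, push and grip.
It also fails if it takes over 58 s, if anything falls off the work surface, if the arm or the gripper's body presses on something with over 40 N, if the wrist force passes 120 N, or if a joint passes its speed limit or range.

## Working session

There is one attempt and no reset: what is moved stays moved. The work goes in short steps, Python scripts to look and compute and a shell command to move; the robot and the scene stay as the last step left them, time stands still between calls to the robot, and variables do not carry over. Pictures are saved under pics/ and viewed, at most 10 in all, crops included, and the job is handed in when it is done.

```bash
mkdir -p pics && cat > h.py <<'E'
import numpy as np, cv2
from station import manip
from scipy.spatial.transform import Rotation as R
def grab(n,f=None):
    d=manip.grab_frame(n); 
    if f: cv2.imwrite(f,d["pixels"][:,:,::-1])
    return d
def K(d):
    f=200/np.tan(np.radians(d["vfov"])/2); return np.array([[f,0,d["cx"]],[0,f,d["cy"]],[0,0,1]])
def onz(d,u,v,z):
    E=np.array(d["extrinsics"]); r=E[:3,:3].T@np.linalg.inv(K(d))@[u,v,1]; c=-E[:3,:3].T@E[:3,3]
    return c+r*(z-c[2])/r[2]
def proj(d,P):
    E=np.array(d["extrinsics"]); p=(E[:3,:3]@np.atleast_2d(P).T+E[:3,3:]) ; q=K(d)@p; return (q[:2]/q[2]).T
E
python3 - <<'E'
from h import *
for n in("scene","top"):
    d=grab(n,f"pics/{n}0.png"); E=np.array(d["extrinsics"]); print(n,d["vfov"],d["cx"],d["cy"],(-E[:3,:3].T@E[:3,3]).round(3),E[:3,:3].round(2).tolist())
s=manip.read_state(); print({k:np.round(v,3).tolist() for k,v in s.items()})
E
```

```text
scene 52.41803724527026 314.5819658535157 205.31291602851292 [ 0.902 -0.514  0.839] [[0.79, 0.61, -0.01], [0.46, -0.62, -0.63], [-0.39, 0.5, -0.77]]
top 44.83535970509586 324.00752781998705 200.33616576965258 [ 0.307 -0.031  1.176] [[-0.01, -1.0, -0.01], [-0.98, 0.01, -0.2], [0.2, 0.0, -0.98]]
{'clock': 0.1, 'joint_positions': [1.124, 0.6, -0.003, 1.6, 0.002, 0.943, -0.08], 'joint_vel': [0.001, -0.001, -0.001, -0.001, -0.001, -0.0, 0.0], 'effort': [0.006, -76.656, 1.503, -25.294, -0.052, 0.014, 0.0], 'eef_pos': [0.262, -0.676, 0.218], 'orientation': [-3.087, -0.577, 0.001], 'contact_force': [-0.476, -0.312, -0.453], 'torque': [0.014, 0.018, 0.005], 'gripper_force': 0.0, 'grip_width': 0.093}
```

View pics/scene0.png

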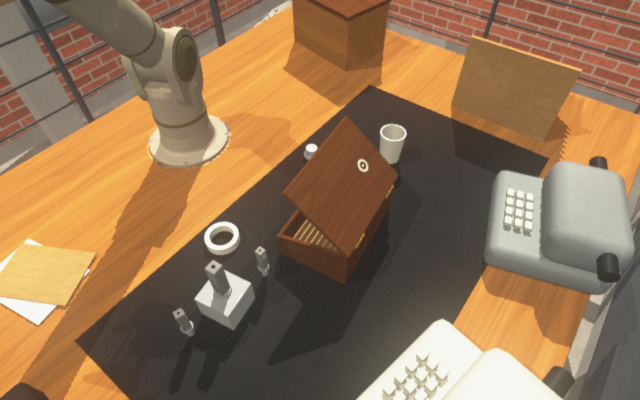

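View pics/top0.png

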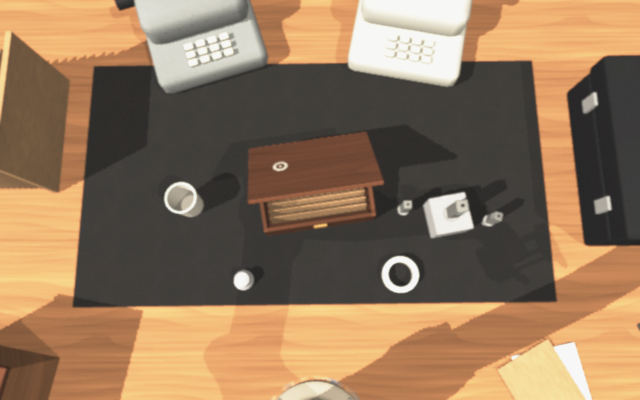

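The scene view shows the open-lidded case around (340,200), the large probe in its stand at (218,280) with small look-alikes either side, the cup at (392,143), the tape roll at (222,238) and the loupe at (311,151). In the top view, the case is at (315,180), the stand at (449,215) and the ring at (280,166). Next I'll enlarge both.

```bash
python3 - <<'E'
import cv2
a=cv2.imread("pics/top0.png"); b=cv2.imread("pics/scene0.png")
cv2.imwrite("pics/topc.png",cv2.resize(a[120:245,235:505],None,fx=2.96,fy=2.96,interpolation=cv2.INTER_CUBIC))
cv2.imwrite("pics/scc.png",cv2.resize(b[110:350,160:420],None,fx=2.5,fy=2.5,interpolation=cv2.INTER_CUBIC))
E
```

```text
(no output)
```

View pics/topc.png

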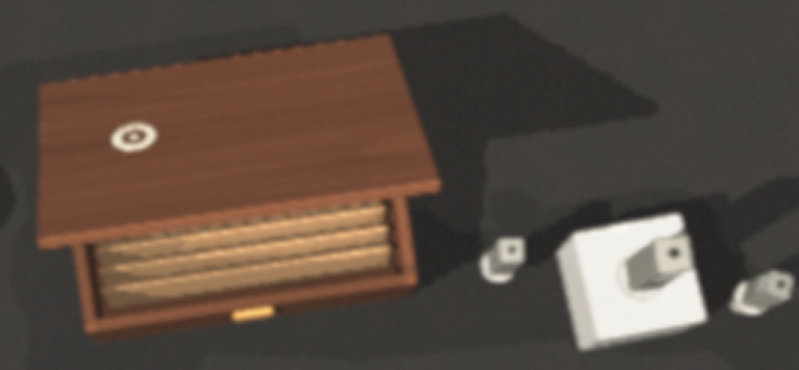

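View pics/scc.png

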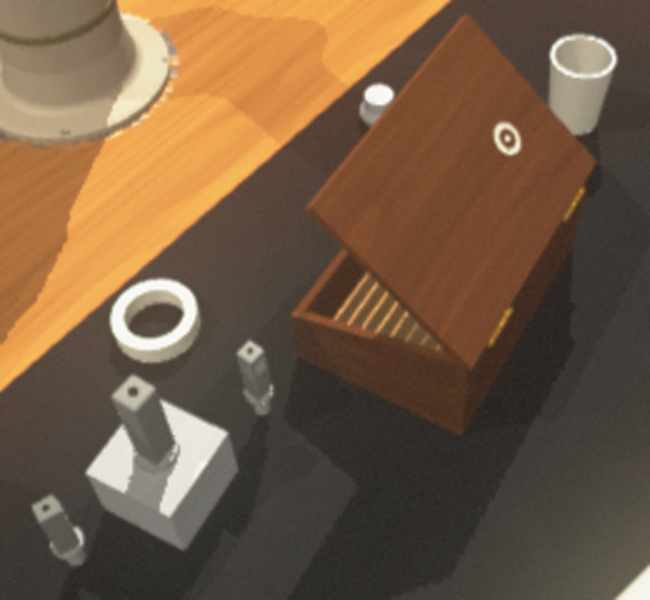

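The crops show the lid's outer corners, with the ring at (134,137) in the top crop and (508,138) in the scene crop. The probe's top dot is at (675,253) and (133,392). I'll fit the poses from these points.

```bash
cat >> h.py <<'E'
def Rz(a): return R.from_euler('z',a).as_matrix()
def lidpts(x,y,yaw,t,L):  # L: rows (dist from hinge, side y, height above under face)
    a=t-0.262; L=np.atleast_2d(L)
    d,s,h=L.T
    loc=np.c_[.09-d*np.cos(a)+h*np.sin(a)*-1*-1, s, .118+d*np.sin(a)+h*np.cos(a)]
    return loc@Rz(yaw).T+[x,y,0]
def tri(obs):
    from scipy.optimize import least_squares
    return least_squares(lambda p:np.concatenate([(proj(d,p)[0]-uv) for d,uv in obs]),[.5,0,.1]).x
E
cat > fit.py <<'E'
from h import *
from scipy.optimize import least_squares
T=grab("top");S=grab("scene")
tp=lambda c:np.array(c)/2.96+[235,120]; sp=lambda c:np.array(c)/2.5+[160,110]
LT=tp([(39,86),(390,37),(38,240),(440,187),(134,137)])
LS=sp([(597,162),(472,366),(465,16),(308,208),(508,138)])
CT=tp([(87,322),(415,280)]); CS=sp([(296,316),(460,433)])
def f(p):
    x,y,w,t,s=p
    L=[(0,.135,.01),(0,-.135,.01),(.192,.135,.01),(.192,-.135,.01),(.09,s,.01)]
    P=lidpts(x,y,w,t,L)
    C=lambda Q:np.array(Q)@Rz(w).T+[x,y,0]
    return np.concatenate([(proj(T,P)-LT).ravel(),(proj(S,P)-LS).ravel(),(proj(T,C([(-.09,.13,.07),(-.09,-.13,.07)]))-CT).ravel(),(proj(S,C([(-.09,-.13,.07),(.09,-.13,0)]))-CS).ravel()])
r=least_squares(f,[.65,0,.1,1.1,.05],loss='soft_l1'); print("case",r.x.round(4)); print(f(r.x).reshape(-1,2).round(1).tolist())
p=tri([(T,tp((675,253))),(S,sp((133,392)))]); print("probe top",p.round(4), "onz",onz(T,*tp((675,253)),.168).round(4),onz(S,*sp((133,392)),.168).round(4))
q=np.array([onz(S,*c,.168) for c in sp([(113,390),(133,376),(155,390),(137,408)])]); print(q.round(3).tolist())
st=np.array([onz(T,*c,.07) for c in tp([(576,235),(683,215),(706,320),(584,348)])]); print("stand",st.round(3).tolist(),st.mean(0))
st=np.array([onz(S,*c,.07) for c in sp([(87,473),(165,397),(238,465),(182,527)])]); print("stand",st.round(3).tolist(),st.mean(0))
for n,c,z in (("tape",(400,274),.02),("loupe",(243,280),.036),("cup",(182,197),.09)): print(n,onz(T,*c,z).round(3))
E
python3 fit.py
```

```text
case [ 0.565  -0.0044  0.1329  0.9253  0.0673]
[[0.2, -2.5], [-0.4, -2.4], [-0.3, 0.3], [-0.2, -1.1], [-0.6, -0.4], [0.4, -0.4], [-0.4, 1.6], [-0.6, -0.6], [-1.3, -0.3], [-1.1, 0.2], [-0.9, 1.7], [-0.1, -0.2], [-2.2, -0.9], [0.3, 1.2]]
probe top [ 0.4948 -0.3202  0.1665] onz [ 0.4936 -0.3212  0.168 ] [ 0.4966 -0.3196  0.168 ]
[[0.483, -0.328, 0.168], [0.486, -0.31, 0.168], [0.509, -0.308, 0.168], [0.509, -0.327, 0.168]]
stand [[0.527, -0.273, 0.07], [0.542, -0.358, 0.07], [0.459, -0.37, 0.07], [0.438, -0.274, 0.07]] [ 0.49134825 -0.31863139  0.07      ]
stand [[0.464, -0.368, 0.07], [0.464, -0.278, 0.07], [0.559, -0.287, 0.07], [0.56, -0.354, 0.07]] [ 0.51139623 -0.32179714  0.07      ]
tape [ 0.358 -0.204  0.02 ]
loupe [0.348 0.163 0.036]
cup [0.535 0.298 0.09 ]
```

```bash
python3 - <<'E'
from h import *
c=(.565,-.0044,.1329)
for t in np.linspace(.925,0,8): print(t.round(2),lidpts(*c,t,[(.165,0,.01)])[0].round(3))
print("mark",lidpts(*c,0,[(.09,.0673,.01)])[0].round(4))
T=grab("top");S=grab("scene")
tp=lambda c:np.array(c)/2.96+[235,120]; sp=lambda c:np.array(c)/2.5+[160,110]
for a,b in (((512,250),(251,350)),((780,285),(46,508))): print(tri([(T,tp(a)),(S,sp(b))]).round(3))
E
python3 -m jog '[{"offset":[0,0,0.05],"angular":[0,0,0]},{"offset":[0,0.03,0.1],"angular":[0,0,0]},{"offset":[0.02,0.08,0.13],"angular":[0,0,0]},{"offset":[0.04,0.13,0.13],"angular":[0,0,-0.1]},{"offset":[0.06,0.18,0.13],"angular":[0,0,-0.2]},{"offset":[0.08,0.225,0.13],"angular":[0,0,-0.23]},{"offset":[0.1,0.27,0.13],"angular":[0,0,-0.23]},{"offset":[0.12,0.315,0.13],"angular":[0,0,-0.23]},{"offset":[0.14,0.36,0.13],"angular":[0,0,-0.23]},{"offset":[0.155,0.4,0.13],"angular":[0,0,-0.23]},{"offset":[0.17,0.44,0.13],"angular":[0,0,-0.23]},{"offset":[0.185,0.48,0.13],"angular":[0,0,-0.23]}]' 0 20
```

```text
0.92 [ 0.531 -0.009  0.227]
0.79 [ 0.518 -0.011  0.21 ]
0.66 [ 0.507 -0.012  0.191]
0.53 [ 0.499 -0.013  0.171]
0.4 [ 0.493 -0.014  0.15 ]
0.26 [ 0.491 -0.014  0.128]
0.13 [ 0.491 -0.014  0.107]
0.0 [ 0.494 -0.014  0.085]
mark [0.5566 0.0624 0.1043]
[ 0.51  -0.214  0.108]
[ 0.48  -0.415  0.106]
clock: 1.5
eef_pos: [0.4474, -0.194, 0.3489]
orientation: [3.134, 0.22, 0.001]
contact_force: [0.2, -0.7, -0.1]
grip_width: 0.0022
gripper_force: 0.0
```

```bash
python3 -m jog '[{"offset":[0.015,0.04,0],"angular":[0,0,0]},{"offset":[0.03,0.08,0],"angular":[0,0,0]},{"offset":[0.05,0.12,-0.01],"angular":[0,0,0]},{"offset":[0.065,0.16,-0.03],"angular":[0,0,0]},{"offset":[0.075,0.182,-0.06],"angular":[0,0,0]},{"offset":[0.075,0.182,-0.09],"angular":[0,0,0]},{"offset":[0.075,0.182,-0.105],"angular":[0,0,0]},{"offset":[0.073,0.182,-0.117],"angular":[0,0,0]},{"offset":[0.07,0.182,-0.127],"angular":[0,0,0]},{"offset":[0.066,0.182,-0.137],"angular":[0,0,0]}]'
python3 -m jog '[{"offset":[-0.006,0,-0.01],"angular":[0,0,0]},{"offset":[-0.012,0,-0.02],"angular":[0,0,0]},{"offset":[-0.016,0,-0.03],"angular":[0,0,0]},{"offset":[-0.02,0,-0.04],"angular":[0,0,0]}]'
```

```text
clock: 2.5
eef_pos: [0.5131, -0.0142, 0.2115]
orientation: [3.134, 0.219, 0.001]
contact_force: [0.2, -0.7, 1.2]
grip_width: 0.0002
gripper_force: 0.5
clock: 2.9
eef_pos: [0.4926, -0.0141, 0.171]
orientation: [3.134, 0.219, 0.0]
contact_force: [0.8, 0.4, 1.1]
grip_width: 0.0005
gripper_force: 0.4
```

```bash
python3 -m jog '[{"offset":[-0.001,0,-0.01],"angular":[0,0,0]},{"offset":[-0.002,0,-0.02],"angular":[0,0,0]},{"offset":[-0.002,0,-0.03],"angular":[0,0,0]},{"offset":[-0.002,0,-0.04],"angular":[0,0,0]},{"offset":[-0.002,0,-0.05],"angular":[0,0,0]},{"offset":[-0.001,0,-0.06],"angular":[0,0,0]},{"offset":[0,0,-0.07],"angular":[0,0,0]},{"offset":[0,0,-0.077],"angular":[0,0,0]}]'
python3 -m jog '[{"offset":[0,0,-0.003],"angular":[0,0,0]},{"offset":[0,0,-0.005],"angular":[0,0,0]}]'
```

```text
clock: 3.7
eef_pos: [0.4934, -0.0138, 0.0937]
orientation: [-3.134, -0.22, -0.0]
contact_force: [1.2, 0.5, 0.5]
grip_width: 0.0002
gripper_force: 0.4
clock: 3.9
eef_pos: [0.4932, -0.0139, 0.0893]
orientation: [-3.134, -0.22, -0.0]
contact_force: [0.2, 0.4, 1.3]
grip_width: 0.0005
gripper_force: 0.4
```

```bash
python3 -m jog '[{"offset":[0,0,-0.002],"angular":[0,0,0]},{"offset":[0,0,-0.004],"angular":[0,0,0]},{"offset":[0,0,-0.004],"angular":[0,0,0]}]';python3 -m jog '[{"offset":[0,0,-0.002],"angular":[0,0,0]},{"offset":[0,0,-0.003],"angular":[0,0,0]}]'
```

```text
clock: 4.2
eef_pos: [0.4936, -0.0139, 0.0873]
orientation: [3.133, 0.219, 0.003]
contact_force: [-5.0, 0.0, 23.6]
grip_width: 0.0005
gripper_force: 12.1
clock: 4.4
eef_pos: [0.4937, -0.0139, 0.0864]
orientation: [3.133, 0.219, 0.006]
contact_force: [-14.4, -0.3, 73.1]
grip_width: 0.0002
gripper_force: 36.7
```

```bash
python3 -m jog '[{"offset":[0,0,0.01],"angular":[0,0,0]},{"offset":[-0.01,0,0.05],"angular":[0,0,0]},{"offset":[-0.02,-0.02,0.1],"angular":[0,0,0]},{"offset":[-0.02,-0.06,0.14],"angular":[0,0,0]},{"offset":[-0.01,-0.11,0.17],"angular":[0,0,0]},{"offset":[0,-0.155,0.19],"angular":[0,0,0]},{"offset":[0,-0.2,0.19],"angular":[0,0,0]},{"offset":[0,-0.24,0.19],"angular":[0,0,0]},{"offset":[0,-0.28,0.19],"angular":[0,0,0]},{"offset":[0,-0.306,0.19],"angular":[0,0,0]},{"offset":[0,-0.306,0.19],"angular":[0,0,0]}]' 0.06 20
python3 - <<'E'
from h import *
T=grab("top","pics/top1.png");S=grab("scene","pics/sc1.png")
a=cv2.imread("pics/top1.png")[120:245,235:370]; b=cv2.imread("pics/sc1.png")[130:300,160:420]
A=cv2.resize(a,(405,375),interpolation=cv2.INTER_CUBIC);B=cv2.resize(b,None,fx=1.5,fy=1.5,interpolation=cv2.INTER_CUBIC)
o=np.zeros((375,800,3),np.uint8);o[:,:405]=A;o[:255,405:795]=B;cv2.imwrite("pics/c1.png",o)
E
```

```text
clock: 5.5
eef_pos: [0.4917, -0.3245, 0.2724]
orientation: [3.133, 0.21, -0.001]
contact_force: [-0.2, 0.5, -0.1]
grip_width: 0.0602
gripper_force: 0.0
```

View pics/c1.png

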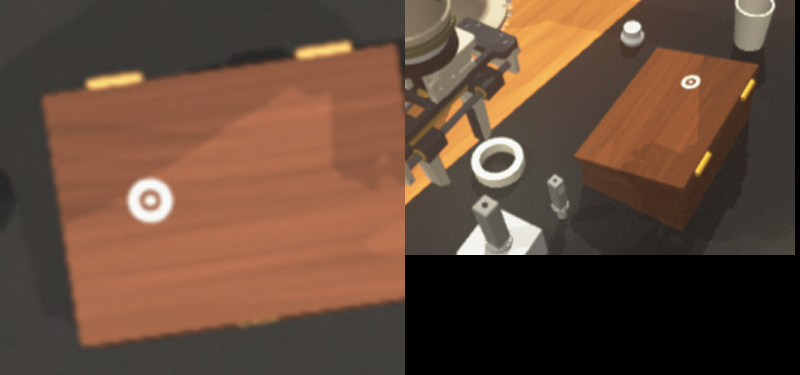

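The lid is fully shut. The ring is near (285,187) in the top view and (350,184) in the scene view. I'll refine the ring position and check the shut lid.

```bash
python3 - <<'E'
from h import *
from scipy.optimize import least_squares
T=grab("top");S=grab("scene")
def cen(d,u,v,r):
    p=d["pixels"][v-r:v+r+1,u-r:u+r+1].astype(float); m=(p[:,:,2]>120).astype(np.uint8)
    ys,xs=np.nonzero(m); (c,ax,an)=cv2.fitEllipse(np.c_[xs,ys][:,None].astype(np.float32)) if 0 else ((0,0),0,0)
    x0,y0,w,h=cv2.boundingRect(m); return np.array([xs.mean()+u-r,ys.mean()+v-r]),len(xs),(w,h)
rt,rs=cen(T,285,187,10),cen(S,350,184,10); print(rt,rs)
m=tri([(T,rt[0]),(S,rs[0])]); print("ring tri",m.round(4)); 
for d,r in((T,rt),(S,rs)): print(onz(d,*r[0],.1055).round(4))
tp=lambda c:np.array(c)/3+[235,120]; sp=lambda c:np.array(c)/1.5+[160,130]
LT=tp([(43,97),(394,45),(82,345)]);LS=sp([(353,65),(280,187),(252,47),(170,157)])
def f(p):
    x,y,w,t,s=p;L=np.array([(0,.135,.01),(0,-.135,.01),(.192,.135,.01),(.192,-.135,.01),(.09,s,.01)])
    P=lidpts(x,y,w,t,L);return np.concatenate([(proj(T,P[[0,1,2,4]])-np.r_[LT,[rt[0]]]).ravel(),(proj(S,P)-np.r_[LS,[rs[0]]]).ravel()])
r=least_squares(f,[.565,-.004,.133,0,.067],loss='soft_l1');print(r.x.round(4),f(r.x).reshape(-1,2).round(1).tolist())
x=r.x;print("mark",lidpts(*x[:3],0,[(.09,x[4],.01)]).round(4))
E
```

```text
(array([284.67955801, 186.22099448]), 181, (16, 16)) (array([350.08641975, 184.11111111]), 81, (13, 9))
ring tri [0.5549 0.0619 0.1042]
[0.5541 0.0613 0.1055]
[0.5559 0.0615 0.1055]
[ 0.564  -0.0038  0.1464 -0.014   0.0666] [[-1.3, -1.0], [-0.2, -1.7], [-0.5, -0.2], [-0.3, -0.1], [-0.3, -1.6], [-1.2, 0.5], [-0.6, 0.4], [-1.1, 0.1], [-0.2, 0.3]]
mark [[0.5547 0.0622 0.1043]]
```

```bash
python3 -m jog '[{"offset":[0.003,0.004,-0.03],"angular":[0,0,0]},{"offset":[0.003,0.004,-0.06],"angular":[0,0,0]},{"offset":[0.003,0.004,-0.09],"angular":[0,0,0]},{"offset":[0.003,0.004,-0.12],"angular":[0,0,0]},{"offset":[0.003,0.004,-0.14],"angular":[0,0,0]},{"offset":[0.003,0.004,-0.155],"angular":[0,0,0]},{"offset":[0.003,0.004,-0.167],"angular":[0,0,0]},{"offset":[0.003,0.004,-0.167],"angular":[0,0,0]},{"offset":[0.003,0.004,-0.167],"angular":[0,0,0]}]'
python3 -m jog '[{"offset":[0,0,0],"angular":[0,0,0]},{"offset":[0,0,0],"angular":[0,0,0]},{"offset":[0,0,0],"angular":[0,0,0]},{"offset":[0,0,0],"angular":[0,0,0]},{"offset":[0,0,0],"angular":[0,0,0]},{"offset":[0,0,0],"angular":[0,0,0]}]' 0.015 30
```

```text
clock: 6.6
eef_pos: [0.4964, -0.3155, 0.1061]
orientation: [3.134, 0.221, 0.0]
contact_force: [0.6, 0.0, 0.3]
grip_width: 0.0601
gripper_force: 0.0
clock: 7.2
eef_pos: [0.4964, -0.3163, 0.1059]
orientation: [3.133, 0.219, 0.001]
contact_force: [0.5, -0.9, 3.4]
grip_width: 0.0257
gripper_force: 30.0
```

```bash
python3 -m jog '[{"offset":[0,0,0.01],"angular":[0,0,0]},{"offset":[0,0,0.03],"angular":[0,0,0]},{"offset":[0,0,0.055],"angular":[0,0,0]},{"offset":[0,0,0.08],"angular":[0,0,0]},{"offset":[0,0,0.11],"angular":[0,0,0]},{"offset":[0,0,0.14],"angular":[0,0,0]},{"offset":[0,0,0.17],"angular":[0,0,0]},{"offset":[0,0,0.19],"angular":[0,0,0]},{"offset":[0,0,0.19],"angular":[0,0,0]},{"offset":[0,0,0.19],"angular":[0,0,0]}]'
python3 - <<'E'
from h import *
T=grab("top","pics/top2.png");S=grab("scene","pics/sc2.png")
print(np.round(manip.read_state()["contact_force"],2),proj(S,manip.read_state()["eef_pos"]))
E
```

```text
clock: 8.2
eef_pos: [0.4955, -0.3156, 0.2953]
orientation: [-3.134, -0.22, 0.001]
contact_force: [0.2, -0.0, -2.0]
grip_width: 0.0259
gripper_force: 30.0
[-0.08 -0.13 -2.73] [[198.75196751 225.68747718]]
```

View pics/sc2.png

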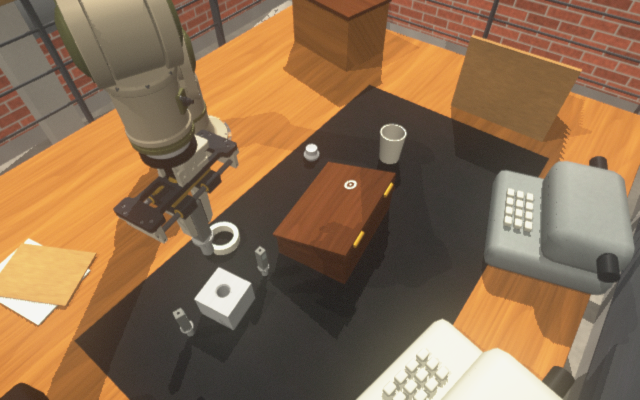

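The probe hangs straight in the gripper, with its nose near (206,250). The stand is empty. I'll check its alignment in an enlarged crop against the predicted axis.

```bash
python3 - <<'E'
from h import *
S=grab("scene");s=manip.read_state();M=R.from_rotvec(s["orientation"]).as_matrix();p=np.array(s["eef_pos"]);print(M[:,2].round(4))
im=cv2.resize(S["pixels"][180:270,160:280,::-1],None,fx=6,fy=6,interpolation=cv2.INTER_CUBIC)
for d in (.0,.036,.076,.094):
    q=(proj(S,p+M[:,2]*d)[0]-[160,180])*6+3; print(d,q.round()); cv2.circle(im,tuple(int(i) for i in q),3,(0,0,255),-1)
cv2.imwrite("pics/c2.png",im)
E
```

```text
[-0.0024  0.0014 -1.    ]
0.0 [236. 278.]
0.036 [265. 351.]
0.076 [294. 426.]
0.094 [307. 458.]
```

View pics/c2.png

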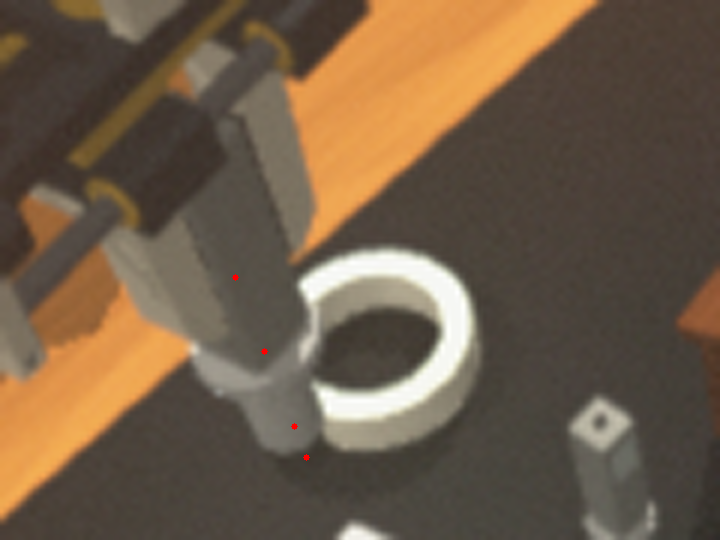

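The probe is held along the tool axis, and the barrel end is at about (289,438) in the crop. The dark nose isn't clear against the desk mat, so I'll enhance the contrast.

```bash
python3 - <<'E'
from h import *
S=grab("scene");s=manip.read_state();M=R.from_rotvec(s["orientation"]).as_matrix();p=np.array(s["eef_pos"])
ims=[S["pixels"].astype(float)]+[grab("scene")["pixels"].astype(float) for _ in range(5)]
im=np.mean(ims,0)[225:265,185:235,::-1]
im=np.clip((im/160)**.6*255,0,255).astype(np.uint8)
im=cv2.resize(im,None,fx=14,fy=14,interpolation=cv2.INTER_CUBIC)
# draw predicted rims
for d,r,c in((.036,.019,(0,0,255)),(.076,.011,(0,255,0)),(.094,.008,(255,0,0))):
    a=np.linspace(0,2*np.pi,60); P=p+M[:,2]*d+r*(np.outer(np.cos(a),M[:,0])+np.outer(np.sin(a),M[:,1]))
    q=((proj(S,P)-[185,225])*14+7).astype(np.int32); cv2.polylines(im,[q],True,c,1)
cv2.imwrite("pics/c3.png",im)
E
```

```text
(no output)
```

View pics/c3.png

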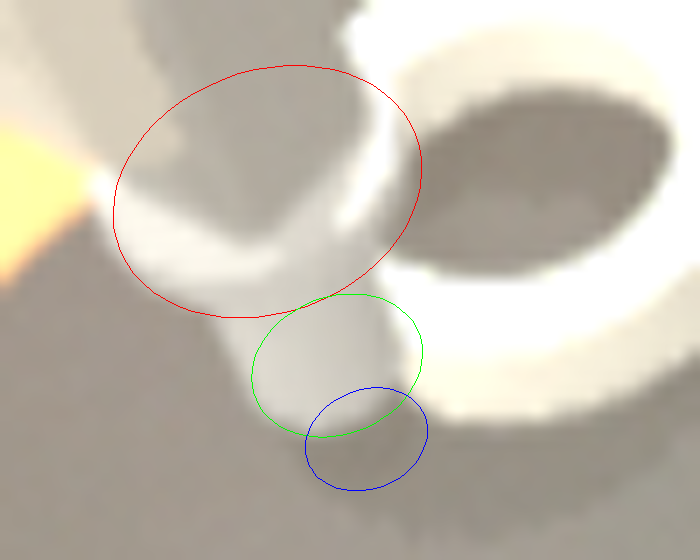

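The projected rims match along the axis, about 1 px to the right of the observed edges, so the grasp is good. Now I'll carry the probe over the ring and tilt it.

```bash
python3 -m jog '[{"offset":[0.002,0.02,0.01],"angular":[0,0,0]},{"offset":[0.005,0.05,0.01],"angular":[0,0,0]},{"offset":[0.008,0.085,0.01],"angular":[0,0,0]},{"offset":[0.011,0.12,0.01],"angular":[0,0,0]},{"offset":[0.014,0.155,0.01],"angular":[0.0046,-0.0324,0]},{"offset":[0.017,0.19,0.01],"angular":[0.0091,-0.0649,0]},{"offset":[0.02,0.225,0.01],"angular":[0.0137,-0.0973,0]},{"offset":[0.023,0.26,0.01],"angular":[0.0183,-0.1297,0]},{"offset":[0.026,0.295,0.005],"angular":[0.0228,-0.1621,0]},{"offset":[0.029,0.33,0],"angular":[0.0274,-0.1946,0]},{"offset":[0.031,0.355,-0.01],"angular":[0.0319,-0.227,0]},{"offset":[0.0318,0.3737,-0.02],"angular":[0.0365,-0.2594,0]}]'
python3 -m jog '[{"offset":[0,0,-0.015],"angular":[0,0,0]},{"offset":[0,0,-0.03],"angular":[0,0,0]},{"offset":[0,0,-0.045],"angular":[0,0,0]},{"offset":[0,0,-0.06],"angular":[0,0,0]},{"offset":[0,0,-0.0665],"angular":[0,0,0]},{"offset":[0,0,-0.0665],"angular":[0,0,0]},{"offset":[0,0,-0.0665],"angular":[0,0,0]}]'
cat > look.py <<'E'
from h import *
import sys
s=manip.read_state();M=R.from_rotvec(s["orientation"]).as_matrix();p=np.array(s["eef_pos"])
print("p",p.round(4),"z",M[:,2].round(4),"y",M[:,1].round(4),"nose",(p+M[:,2]*.094).round(4),s["contact_force"])
out=[]
for n in("scene","top"):
    D=[grab(n) for _ in range(4)];S=D[0];im=np.mean([d["pixels"].astype(float) for d in D],0)
    c=proj(S,[.5555,.062,.125])[0].round().astype(int);o=c-[20,26]
    im=np.clip((im[o[1]:o[1]+52,o[0]:o[0]+40,::-1]/200)**.6*255,0,255).astype(np.uint8)
    im=cv2.resize(im,None,fx=10,fy=10,interpolation=cv2.INTER_CUBIC);print(n,"origin",o)
    for d,r,cc in((.036,.019,(0,0,255)),(.076,.011,(0,255,0)),(.094,.008,(255,0,0))):
        a=np.linspace(0,2*np.pi,60);P=p+M[:,2]*d+r*(np.outer(np.cos(a),M[:,0])+np.outer(np.sin(a),M[:,1]))
        cv2.polylines(im,[((proj(S,P)-o)*10+5).astype(np.int32)],True,cc,1)
    out.append(im)
cv2.imwrite(sys.argv[1],np.hstack(out))
E
python3 look.py pics/h1.png
```

```text
clock: 9.85
eef_pos: [0.5279, 0.0598, 0.2757]
orientation: [-3.087, -0.219, -0.41]
contact_force: [0.8, 0.7, -1.9]
grip_width: 0.0259
gripper_force: 30.0
clock: 10.55
eef_pos: [0.5281, 0.0579, 0.2095]
orientation: [-3.089, -0.216, -0.407]
contact_force: [0.2, -0.6, -1.8]
grip_width: 0.0255
gripper_force: 30.0
p [0.5281 0.0579 0.2095] z [ 0.2567  0.0362 -0.9658] y [ 0.1395 -0.9902 -0.    ] nose [0.5522 0.0613 0.1187] [ 0.15763539 -0.55826993 -1.75938487]
scene origin [330 152]
top origin [264 158]
```

View pics/h1.png

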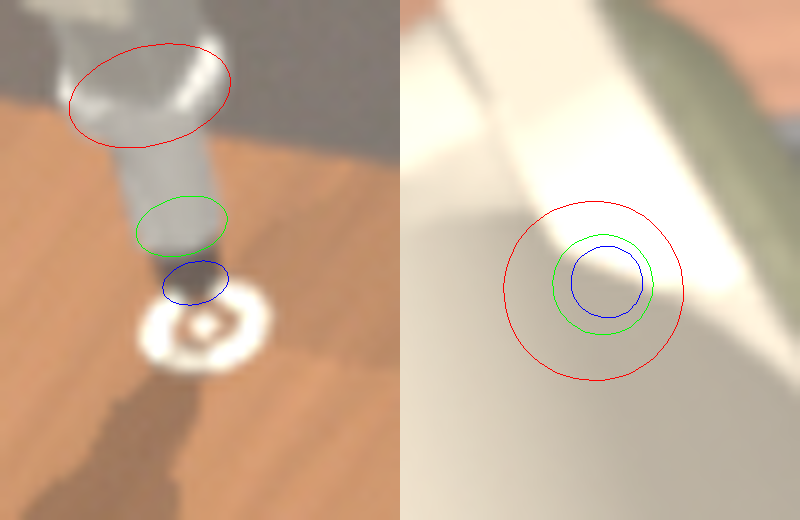

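In the scene crop the nose ends just above the ring, lined up with its dot at (205,326), and the image bias is about 0.7 px. The top view is blocked by the arm. I'll advance along the probe's axis.

```bash
python3 -m jog '[{"offset":[0.001,0.0003,-0.003],"angular":[0,0,0]},{"offset":[0.002,0.0006,-0.006],"angular":[0,0,0]},{"offset":[0.003,0.0009,-0.009],"angular":[0,0,0]},{"offset":[0.0038,0.001,-0.0125],"angular":[0,0,0]},{"offset":[0.0038,0.001,-0.0125],"angular":[0,0,0]},{"offset":[0.0038,0.001,-0.0125],"angular":[0,0,0]}]'
python3 - <<'E'
from h import *
n=np.array([-.2563,-.0361,.9659])
for _ in range(3):
    grab("scene"); s=manip.read_state(); M=R.from_rotvec(s["orientation"]).as_matrix(); nn=np.array(s["eef_pos"])+M[:,2]*.094
    print(nn.round(4),np.dot(s["contact_force"],n).round(2),((nn-[.5565,.0624,.1045])@n).round(4))
E
python3 -m jog '[{"offset":[0.0006,0.0001,-0.002],"angular":[0,0,0]},{"offset":[0.001,0.0002,-0.004],"angular":[0,0,0]},{"offset":[0.001,0.0002,-0.004],"angular":[0,0,0]},{"offset":[0.001,0.0002,-0.004],"angular":[0,0,0]}]'
python3 - <<'E'
from h import *
n=np.array([-.2563,-.0361,.9659])
for _ in range(3):
    grab("scene"); s=manip.read_state(); M=R.from_rotvec(s["orientation"]).as_matrix(); nn=np.array(s["eef_pos"])+M[:,2]*.094
    print(nn.round(4),np.dot(s["contact_force"],n).round(2),((nn-[.5565,.0624,.1045])@n).round(4))
E
```

```text
clock: 11.55
eef_pos: [0.5315, 0.0588, 0.1964]
orientation: [-3.089, -0.217, -0.406]
contact_force: [-0.7, 0.4, -2.2]
grip_width: 0.0257
gripper_force: 30.0
[0.5557 0.0622 0.1057] -1.8 0.0014
[0.5557 0.0622 0.1058] -2.46 0.0015
[0.5558 0.0621 0.1059] -1.14 0.0016
clock: 12.1
eef_pos: [0.5329, 0.0589, 0.1927]
orientation: [-3.089, -0.216, -0.407]
contact_force: [0.5, -0.1, -0.1]
grip_width: 0.0258
gripper_force: 30.0
[0.557  0.0623 0.102 ] -1.14 -0.0025
[0.557  0.0623 0.102 ] -0.05 -0.0025
[0.557  0.0623 0.102 ] -0.12 -0.0025
```

```bash
cat > m.py <<'E'
from h import *
n=np.array([-.2563,-.0361,.9659]);F=[]
for _ in range(16):
    grab("scene"); s=manip.read_state(); F.append(s["contact_force"])
M=R.from_rotvec(s["orientation"]).as_matrix(); nn=np.array(s["eef_pos"])+M[:,2]*.094;F=np.array(F)
print(nn.round(4),M[:,2].round(4),"F",F.mean(0).round(2),"axial",(F@n).mean().round(2),(F@n).std().round(2),"depth",((nn-[.5565,.0624,.1045])@n).round(4),s["clock"])
E
python3 m.py
python3 -m jog '[{"offset":[0.0005,0.0001,-0.002],"angular":[0,0,0]},{"offset":[0.0009,0.0001,-0.0034],"angular":[0,0,0]},{"offset":[0.0009,0.0001,-0.0034],"angular":[0,0,0]},{"offset":[0.0009,0.0001,-0.0034],"angular":[0,0,0]}]'
python3 m.py; python3 look.py pics/h2.png
```

```text
[0.5568 0.0624 0.1018] [ 0.2565  0.0362 -0.9659] F [ 0.29 -0.43  0.27] axial 0.2 0.54 depth -0.0026 13.05
clock: 13.45
eef_pos: [0.5336, 0.0591, 0.1892]
orientation: [-3.089, -0.216, -0.407]
contact_force: [-0.1, -0.4, 1.6]
grip_width: 0.026
gripper_force: 30.0
[0.5577 0.0625 0.0985] [ 0.2565  0.0362 -0.9659] F [0.19 0.33 1.6 ] axial 1.49 0.45 depth -0.0061 14.25
p [0.5336 0.0591 0.1893] z [ 0.2565  0.0362 -0.9659] y [ 1.394e-01 -9.902e-01 -1.000e-04] nose [0.5577 0.0625 0.0985] [1.02176399 1.14078168 1.77447737]
scene origin [330 152]
top origin [264 158]
```

View pics/h2.png

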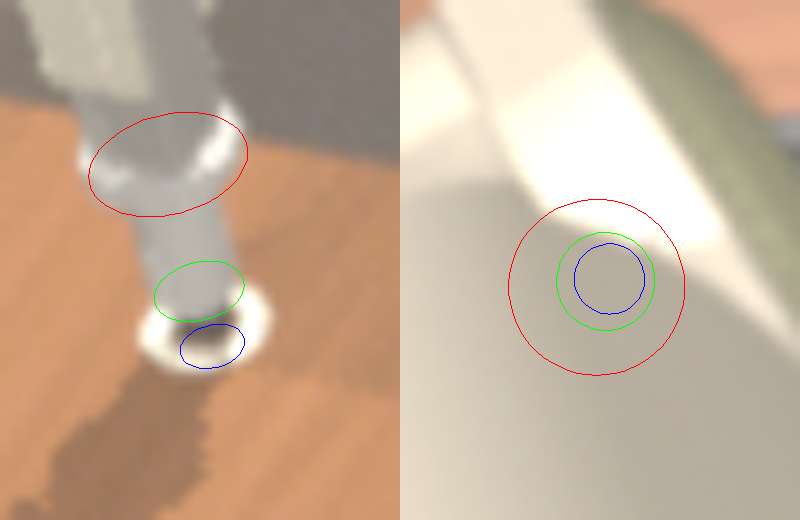

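The nose sits centred on the ring at about (204,328), against a ring centre of (205,326), and the probe is square to the lid. The net push is about 3.3 N, or roughly half travel.

```bash
python3 -c "
from station import manip
print(manip.close_job())"
```

```text
the job is handed in; nothing more can be done
None
```

The job is handed in with the lid fully shut and the largest probe still held square to it, nose on the ring centre, spring about half way in (about 3.3 N); one risk is that the closed fingertips briefly pressed the shut lid with about 73 N.

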